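# Clamp a two-part chocolate mould shut

### The arm

A 6-joint arm with a two-finger parallel gripper is mounted at the origin on the work surface. World frame = base frame: x ahead of the robot, y to its left, z up, the work surface at z = 0. Lengths are in mm, angles in rad, forces in N, time in s.
With the tool pointing down it reaches from about 350 to 875 mm from the base axis. Payload 4.2 kg.
Tool frame: the origin (TCP) lies midway between the tips of the shut fingers; the grasp point (between the pads) lies 19 mm behind it (arm.tcp_to_grasp is the distance from the TCP to the grasp point, in mm); z points along the fingers, y is the line along which they close (so a half turn about z gives the same grasp; the last joint's range is limited). The gripper opens to 85 mm and grips with 20 to 120 N. Pads are 22 mm wide; open, the fingers measure 114 mm over their backs; the gripper's body (76 mm by 85 mm) begins 54 mm behind the grasp point. The pads swing forward as they close: fully open they stand 13 mm farther back than shut.
Start: joints at [-0.875, 0.385, 0.008, 0, -1.194, -0.259], TCP at [264.413, -566.29, 231.312] pointing down, gripper open.
Joint ranges: [-3.14, 3.14], [-1.21, 2.06], [-1.07, 1.41], [-3.16, 2.05], [-2.99, -0.16], [-3.1, 3.1]. Speed limits (rad/s): [2.79, 2.79, 3.14, 3.14, 3.14, 3.14].

### API

Orientations are given as a unit quaternion [x, y, z, w].
In Python, from bench import arm, imaging, job, models gives the robot as it stands.
- The arm moves only by the tool arm_command, never from a script. Its argument "rows" is a list of rows, each an object with "grip": the opening, from 0 (shut) to 1 (fully open); "linear": the shift along the tool's x, y, z in mm, a list of three; "rot": the turn, a rotation vector about the tool's x, y, z in rad, a list of three. In form: [{"grip": grip, "linear": [tx, ty, tz], "rot": [rx, ry, rz]}, ...]. A call has 1 to 10 rows; each row is the pose to reach, as a shift and turn from the pose commanded when the call began, along the tool's axes at that moment; what a row does not reach only later rows make up. A row lasts 1/8 s, in which the tool goes at most 62.5 mm and 10.7 degrees, less where a joint would pass 70% of its speed; a pose out of reach is approached as far as the arm can. A call with a gripper value outside its range is refused whole. The fingers move at their own pace and stop on an object; the grip force is fixed at half the most. Time passes only in rows, so rows that repeat a pose let the fingers close. It gives the time, the measured TCP pose, the force, the opening and the grip force at its end, in the units of the state.
- arm.read_state(): the state, without advancing time (a new reading comes with each control period).
- imaging.get_image(name): name is "scene" or "top" or "wrist"; returns a dict with "frame" (384x512x3 uint8, red, green, blue), "fx", "fy", "cx", "cy" (pixels), "extrinsics" (4x4, takes a point from world to camera coordinates); the wrist camera has in their place "T_tool_cam" (4x4, takes a point from camera to tool coordinates, whose origin is the TCP and whose axes are the flange's). Camera axes: x right, y down, z forward; pixel columns grow to the right and rows downward; lengths in mm; the calibration is good to about 2 mm. A picture is of the moment at which its call begins: read the wrist's pose just before it. There is no depth.
- job.job_done(): hands the job in; it is judged then, once.
Trained networks look in a picture, given as the dict that the camera call returned (one of the last four; its "shot" number tells which), for a name from the list of things; names that differ only in an ending like _2 or _b are one class to them, and where a whole thing is asked for, a point or a joint stands for the part that bears it (a point fixed in the world has none). Each returns a list of dicts, best first, with "score" (0 to 1); they miss things now and then, are a little off and sometimes report something else, mostly with a low value. They report only what shows in the picture. A call takes as long as a camera call. They do not tell look-alikes from the thing itself.
- models.spot_in(picture, query): "rect" ([left, top, right, bottom] in pixels, round what is visible of it).
- models.tip_of(picture, query): "pixel" ([column, row] in pixels: a listed point, or the origin of a listed thing).
The state is a dict: "clock": time; "joints": joint angles; "joint_vel": joint speeds; "joint_efforts": joint torques, N m; "position": TCP position; "ee_rot": TCP orientation; "contact_force": force on the tool from outside, world axes, zero at the start; "wrist_torque": the same for the moment, N m; "gripper_width": finger opening in mm; "grasp_force": force on a finger pad.
Only numpy, scipy, OpenCV 4.12 (cv2) and the standard library are available. Lean on these libraries where they do the work, as an engineer would, in place of code of your own. Each camera call takes 0.05 s, during which the arm holds its last target. There are 200 camera calls.

### The job

Close the filled two-part chocolate mould in the upright F-clamp: slide it along the plate fully home against the two stop pins, then push the clamp's red sliding jaw down, close to its bar, until the pad presses on the mould and the jaw tilts, bites and stays by itself when you let go. Then turn the wooden handle clockwise until the mould's seam is shut and firmly held, and let go. Work gently, the mould is brittle: do not ram it or the jaw, do not overtighten, and leave the other things where they are.

Things in the scene. Friction and masses are not known exactly. Their poses are not given: they have to be found in the camera images.
- stand: The F-clamp's fixed part: a steel plate 345 x 192 x 10 mm on rubber feet, 3 to 11 mm above the table, and the clamp's upright bar (25 x 9 mm) on it. Origin: at the plate's underside, under the screw's axis. x points to the bar (axis at x = 120 mm, top 170 mm above the origin), z is up. Plate from x = -185 to 160 mm; rails 12 mm high (inner faces at y = -83 and 83 mm) guide the mould
- stop (a point): Middle of the line between the near sides of the two steel stop pins (14 mm across, 18 mm high, at y = -50 and 50 mm of the stand), at x = 60 mm of the stand, on the plate's top: the mould's far side (towards the bar) must rest against them
- mould: Two-part clear mould, 120 (x) x 160 mm (y), 0.5 to 0.8 kg, on the plate between the rails, 50 to 100 mm short of the pins. Two 24 mm halves with a blue seal that holds the seam 2 mm open: its top is 60 mm above the stand's origin, 58 mm with the seam shut. Origin: centre of underside, axes as the stand's; home = x 0 of the stand. Over 40 N of push or 100 N of clamping cracks it
- mould_top (a joint): How far the mould's seam is closed, in m: 0 = open by 2 mm, 0.002 = shut, a hard stop. The springy seal takes about 48 N to shut fully
- jaw: The red sliding jaw: a collar 40 x 22 x 64 mm (x, y, z) round the bar and an arm 18 mm wide, 24 mm high, reaching to -x, to the screw's boss (34 mm across), 120 mm from the bar's axis. Origin: centre of the collar, at the arm's mid-height. The red pad (28 mm) under the boss is 30 to 50 mm below it, by how the screw was left. It has 1 mm play and stays where left; pushed at the screw end it jams
- jaw_push (a point): The place to push down: top of the jaw's arm (18 mm wide), 50 mm from the bar's axis, 70 mm from the handle's. Here 5 to 12 N slide the jaw down the bar. Once the pad meets the mould, the bar end sinks a few mm more as the jaw tilts; pushed to 15 or 20 N it no longer gives, is bound, and holds some 8 to 16 N on the mould when let go. More than 26 N on the arm is too rough
- boss (a point): Centre of the boss's top, on the screw's axis. Above it the wooden handle: cylinder 30 mm across, 55 mm high, its foot 3 to 23 mm above this point; grip about 45 mm above. Clockwise (from above) lowers the pad, 8 mm a turn, 0.15 to 0.3 N m; the handle sinks under 0.5 mm/rad. From bound, 2 to 3.5 rad shut the seam; then some 25 N more per rad; about 0.4 rad past shut is firm
- bottle_yellow: Bystander: yellow bottle of cocoa butter, 42 mm across, 105 mm high, beside the clamp. Origin: centre of its underside
- bottle_pink: Bystander: pink bottle of cocoa butter, 42 mm across, 105 mm high, beside the clamp. Origin: centre of its underside
- bottle_teal: Bystander: grey-teal bottle of cocoa butter, 42 mm across, 105 mm high, beside the clamp. Origin: centre of its underside
- brush_pot: Bystander: white open cup, 72 mm across, 85 mm high. Origin: centre of its underside
- spoon: Bystander: copper-coloured spoon, 170 mm long, lying flat. Origin: under its middle
- scraper: Bystander: steel scraper blade 100 x 75 mm with a black grip, lying flat. Origin: on the table, by its grip
There are look-alikes about, which are no part of the job. What is shaped like the mould but green, orange or purple is not meant.

How it is judged:
By the outcome, as a careful person would: the job done as asked, in the order asked, and still so for the second after the job is handed in, with the robot touching nothing.
It also fails if it takes over 72 s, if anything falls off the work surface, if the arm or the gripper's body presses on something with over 40 N, if the wrist force passes 120 N, or if a joint passes its speed limit or range.

## Working session

There is one attempt and no reset: what is moved stays moved. The work goes in short steps, Python scripts to look and compute and a tool call to move; the robot and the scene stay as the last step left them, time stands still between calls to the robot, and variables do not carry over. Pictures are saved under pics/ and viewed, at most 10 in all, crops included, and the job is handed in when it is done.

Besides the shell and the picture viewer there is one more tool, called as a command line: name --argument value ..., lists and objects as JSON in quotes. arm_command: Moves the arm, as the interface text tells. Its arguments: {"type":"object","properties":{"rows":{"type":"array"}},"required":["rows"]}

```bash
mkdir -p pics; ls
cat > h.py <<'E'
from bench import arm, imaging, job, models
import numpy as np, cv2
from scipy.spatial.transform import Rotation as R
def shot(n):
    s=arm.read_state(); p=imaging.get_image(n)
    if n=="wrist":
        T=np.eye(4);T[:3,:3]=R.from_quat(s["ee_rot"]).as_matrix();T[:3,3]=s["position"]
        p["W"]=T@np.array(p["T_tool_cam"])
    else: p["W"]=np.linalg.inv(np.array(p["extrinsics"]))
    return p
def ray(p,px):
    d=p["W"][:3,:3]@np.array([(px[0]-p["cx"])/p["fx"],(px[1]-p["cy"])/p["fy"],1]); return p["W"][:3,3],d/np.linalg.norm(d)
def atz(p,px,z):
    o,d=ray(p,px); return o+d*(z-o[2])/d[2]
def proj(p,X):
    c=np.linalg.inv(p["W"])@np.append(X,1); return [p["fx"]*c[0]/c[2]+p["cx"],p["fy"]*c[1]/c[2]+p["cy"]]
def tri(obs):
    A=0;b=0
    for p,px in obs:
        o,d=ray(p,px);M=np.eye(3)-np.outer(d,d);A=A+M;b=b+M@o
    return np.linalg.solve(A,b)
E
python3 - <<'E'
from h import *
s=arm.read_state(); print({k:np.round(v,3).tolist() for k,v in s.items()})
P={n:shot(n) for n in("scene","top")}
cv2.imwrite("pics/a.png",cv2.cvtColor(cv2.resize(np.vstack([P["scene"]["frame"],P["top"]["frame"]]),None,fx=.78,fy=.78),cv2.COLOR_RGB2BGR))
for n,p in P.items():
    print(n,p["W"][:3,3])
    for q in["stand","stop","mould","jaw","jaw_push","boss","bottle_yellow","bottle_pink","bottle_teal","brush_pot","spoon","scraper"]:
        print(q,[(np.round(r["pixel"]).tolist(),round(r["score"],2)) for r in models.tip_of(p,q)[:3]])
    print([(r["rect"],r["score"]) for r in models.spot_in(p,"mould")[:4]])
E
```

```text
pics
{'clock': 0.0, 'joints': [-0.875, 0.386, 0.007, -0.001, -1.194, -0.259], 'joint_vel': [-0.001, -0.001, -0.001, -0.002, -0.001, -0.001], 'joint_efforts': [0.002, -39.229, 18.84, 4.186, -0.005, 0.0], 'position': [264.167, -565.773, 230.199], 'ee_rot': [-0.217, 0.976, 0.001, -0.0], 'contact_force': [-0.244, 0.023, 0.069], 'wrist_torque': [0.018, -0.006, -0.039], 'grasp_force': 0.0, 'gripper_width': 85.237}
scene [1176.67058577 -207.76737824  825.53980942]
stand [([257.0, 240.0], 0.66), ([275.0, 266.0], 0.6)]
stop [([290.0, 277.0], 0.64)]
mould [([351.0, 192.0], 0.94), ([125.0, 219.0], 0.92), ([294.0, 149.0], 0.8)]
jaw [([309.0, 266.0], 0.97), ([275.0, 225.0], 0.37)]
jaw_push [([294.0, 246.0], 0.85)]
boss [([272.0, 223.0], 0.96)]
bottle_yellow [([310.0, 232.0], 0.75)]
bottle_pink [([343.0, 253.0], 0.65)]
bottle_teal [([223.0, 320.0], 0.7)]
brush_pot [([345.0, 251.0], 0.67), ([257.0, 244.0], 0.56), ([312.0, 232.0], 0.2)]
spoon []
scraper [([289.0, 193.0], 0.86)]
[([215.1, 202.6, 298.0, 270.6], 0.96), ([78.2, 248.1, 152.2, 333.9], 0.78), ([317.9, 156.1, 388.8, 214.0], 0.67), ([89.9, 183.4, 160.7, 241.9], 0.57)]
top [ 352.54970983   37.14595432 1515.27658616]
stand [([260.0, 137.0], 0.82), ([253.0, 121.0], 0.38)]
stop []
mould [([358.0, 226.0], 0.91), ([150.0, 197.0], 0.83), ([256.0, 164.0], 0.8)]
jaw []
jaw_push [([250.0, 105.0], 0.66)]
boss [([256.0, 128.0], 0.95)]
bottle_yellow [([212.0, 164.0], 0.54)]
bottle_pink [([213.0, 204.0], 0.61), ([198.0, 132.0], 0.51)]
bottle_teal [([307.0, 111.0], 0.48)]
brush_pot [([321.0, 123.0], 0.84)]
spoon [([322.0, 165.0], 0.97)]
scraper [([210.0, 206.0], 0.66)]
[([230.4, 138.0, 291.7, 185.1], 0.81), ([349.7, 125.6, 402.7, 180.7], 0.76), ([141.4, 246.3, 202.2, 314.5], 0.67), ([119.9, 165.8, 177.7, 230.3], 0.65)]
```

View pics/a.png

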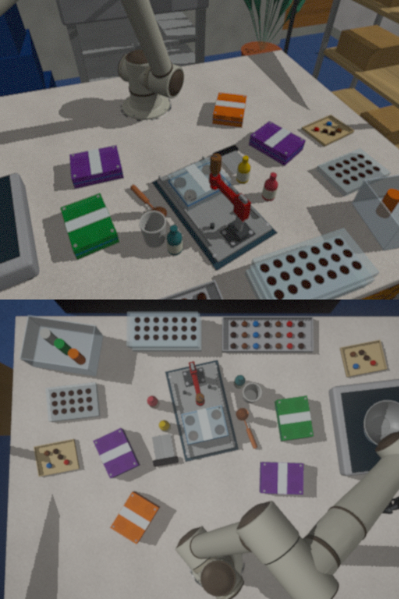

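Run:
```python
from h import *
a=shot("scene");t=shot("top")
print("boss",tri([(a,(272,223)),(t,(256,128))]), "push",tri([(a,(294,246)),(t,(250,105))]))
print("boss top z120",atz(t,(256,128),120))
c=lambda im,x0,x1,y0,y1,f: cv2.resize(im[y0:y1,x0:x1],None,fx=f,fy=f,interpolation=cv2.INTER_CUBIC)
im=np.hstack([c(t["frame"],190,340,70,220,2.66),c(a["frame"],195,345,190,340,2.66)])
cv2.imwrite("pics/b.png",cv2.cvtColor(im,cv2.COLOR_RGB2BGR))
```

```text
boss [603.17881622  59.66136142 156.7069053 ] push [670.77765456  79.34479483 148.1902366 ]
boss top z120 [611.22063053  63.65567104 120.        ]
```

View pics/b.png

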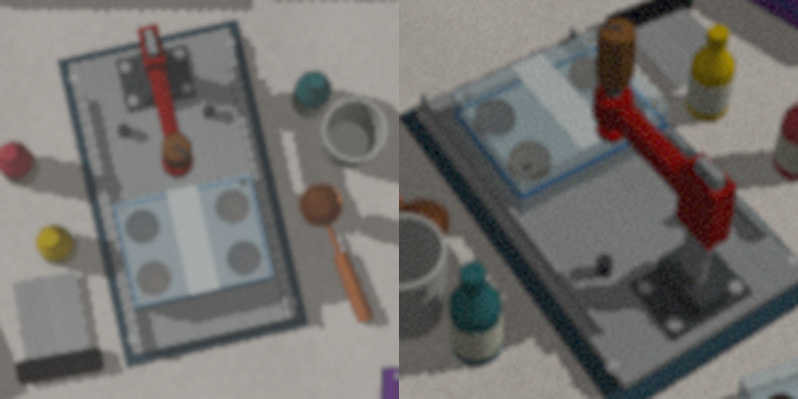

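The real mould is the clear one with the blue seam, on the plate: top view ≈ (260,162), scene ≈ (256,237). The green one (top view ≈ 378,153), the purple ones and the orange one are look-alikes. The crop confirms this: clear halves with four cavities between the rails, with the jaw and handle over it.

Run:
```python
from h import *
t=shot("top");a=shot("scene")
f=lambda u,v:(190+u/2.66-.5+.19,70+v/2.66-.3)
C=np.array([atz(t,f(*c),17)[:2] for c in[(60,62),(238,22),(305,322),(128,362)]])
print(C.round(1)); m=C.mean(0); (w,h),ang=cv2.minAreaRect(C.astype(np.float32))[1:]; print(m,w,h,ang)
u=(C[0]+C[1]-C[2]-C[3]);u/=np.linalg.norm(u);print("yaw",np.arctan2(u[1],u[0]),"origin",m+12.5*u)
M=np.array([atz(t,f(*c),66)[:2] for c in[(115,205),(255,180),(273,275),(137,305)]])
v=np.array([-u[1],u[0]]);o=m+12.5*u
print("mould in stand",[( (q-o)@u,(q-o)@v) for q in M.tolist()])
# handle top: top crop (176,145), scene crop (617-400,28)
fs=lambda U,V:(195+(U-400)/2.66-.3,190+V/2.66-.3)
print("handle top",tri([(t,f(177,143)),(a,fs(618,26))]))
print("collar/bar top",tri([(t,f(150,40)),(a,fs(712,162))]))
```

```text
[[738.9 201.5]
 [786.8  -4.9]
 [438.2 -82.6]
 [391.4 119.2]]
[588.84242681  58.2868331 ] 357.14617919921875 211.87721252441406 13.074284553527832
yaw 0.22583181297302637 origin [601.02502915  61.08579724]
mould in stand [(np.float64(-19.319940645000873), np.float64(77.89441102442908)), (np.float64(-26.12977552184862), np.float64(-80.37008993259019)), (np.float64(-134.11036694950533), np.float64(-76.2955251176314)), (np.float64(-133.70171720228208), np.float64(78.01032441648957))]
handle top [603.88433043  61.72228163 226.28828291]
collar/bar top [719.37149542  90.84619688 184.14965933]
```

```bash
cat >> h.py <<'E'
O=np.array([602.,61.]);YAW=.226
def setO(): pass
def plan(xs,ys,z,yawoff=np.pi,tilt=0,frm=None):
    "tool-axes shift+turn to stand coords xs,ys, world z; tool x at YAW+yawoff; tilt about stand y leans the body to -x"
    s=frm or arm.read_state(); r0=R.from_quat(s["ee_rot"])
    u=np.array([np.cos(YAW),np.sin(YAW)]);v=np.array([-u[1],u[0]])
    X=np.append(O+xs*u+ys*v,z)
    y=YAW+yawoff; ex=np.array([np.cos(y),np.sin(y),0]);ez=np.array([0,0,-1.]);r=R.from_matrix(np.c_[ex,np.cross(ez,ex),ez])
    r=R.from_rotvec(-tilt*np.append(v,0))*r
    print("lin",r0.inv().apply(X-s["position"]).round(1),"rot",(r0.inv()*r).as_rotvec().round(3),"j6",round(s["joints"][5],2))
def st():
    s=arm.read_state();p=s["position"];u=np.array([np.cos(YAW),np.sin(YAW)]);d=np.array(p[:2])-O
    print("t",s["clock"],"stand",round(d@u,1),round(u[0]*d[1]-u[1]*d[0],1),"z",round(p[2],1),"F",np.round(s["contact_force"],1),"w",round(s["gripper_width"],1),"j",np.round(s["joints"],2))
E
python3 - <<'E'
from h import *
print(imaging.get_image("wrist")["T_tool_cam"])
plan(-175,0,190,tilt=.15)
E
```

```text
[[ 1.17790593e-04 -9.62563282e-01 -2.71057033e-01  6.80737240e+01]
 [ 9.99999993e-01  1.19868874e-04  8.88822354e-06  1.60556073e+00]
 [ 2.39358238e-05 -2.71057032e-01  9.62563289e-01 -1.41924874e+02]
 [ 0.00000000e+00  0.00000000e+00  0.00000000e+00  1.00000000e+00]]
lin [-400.1  462.2   41.3] rot [ 0.016 -0.149  0.21 ] j6 -0.26
```

arm_command --rows '[{"grip": 0, "linear": [-40, 46, 4], "rot": [0.002, -0.02, 0.02]}, {"grip": 0, "linear": [-80, 92, 8], "rot": [0.003, -0.03, 0.04]}, {"grip": 0, "linear": [-130, 150, 13], "rot": [0.005, -0.05, 0.07]}, {"grip": 0, "linear": [-180, 208, 18], "rot": [0.007, -0.07, 0.1]}, {"grip": 0, "linear": [-230, 266, 23], "rot": [0.01, -0.09, 0.12]}, {"grip": 0, "linear": [-280, 324, 28], "rot": [0.012, -0.11, 0.15]}, {"grip": 0, "linear": [-325, 375, 33], "rot": [0.013, -0.125, 0.17]}, {"grip": 0, "linear": [-365, 422, 38], "rot": [0.015, -0.14, 0.19]}, {"grip": 0, "linear": [-390, 450, 41], "rot": [0.016, -0.147, 0.205]}, {"grip": 0, "linear": [-400, 462, 41], "rot": [0.016, -0.149, 0.21]}]'

```text
clock: 2.9
position: [431.6, 23.9, 190.7]
ee_rot: [-0.113, 0.991, 0.009, 0.075]
contact_force: [-0.1, 0.2, -0.7]
gripper_width: 0.3
grasp_force: 0.0
```

Run:
```python
from h import *
st();p=shot("wrist");a=shot("scene")
for q in["stop","mould","boss","jaw_push","stand"]:
    print(q,[(np.round(r["pixel"]).tolist(),round(r["score"],2)) for r in models.tip_of(p,q)[:3]])
cv2.imwrite("pics/c.png",cv2.cvtColor(p["frame"],cv2.COLOR_RGB2BGR))
plan(-165,0,45,tilt=.15)
```

```text
t 2.9 stand -174.4 2.0 z 190.7 F [-0.1  0.2 -0.7] w 0.3 j [ 0.46  0.01 -0.61  0.05 -0.8  -1.83]
stop [([256.0, 326.0], 0.8)]
mould [([255.0, 233.0], 0.64)]
boss []
jaw_push []
stand []
lin [ 11.2   1.1 145.3] rot [-0.    -0.    -0.001] j6 -1.83
```

View pics/c.png

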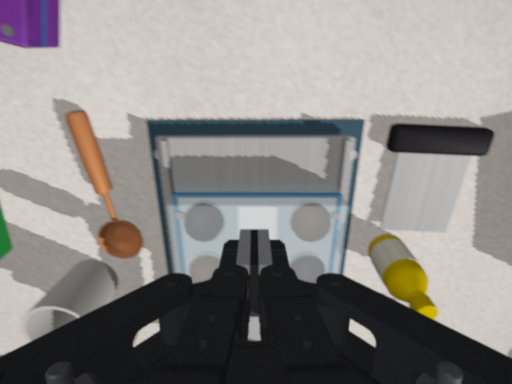

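The wrist view shows the clear mould with its back edge at row 193 (columns 172–345) and the plate's rear edge at row 121 (columns 149–363). The fingers sit just behind and above the mould.

Run:
```python
from h import *
p=shot("wrist")
u=np.array([np.cos(YAW),np.sin(YAW)]);v=np.array([-u[1],u[0]])
for px,z in[((149,121),17),((363,121),17),((172,193),67),((345,193),67)]:
    d=atz(p,px,z)[:2]-O; print(px,(d@u).round(1),(d@v).round(1))
```

```text
(149, 121) -198.8 -98.0
(363, 121) -198.6 103.5
(172, 193) -147.2 -70.2
(345, 193) -147.1 79.6
```

arm_command --rows '[{"grip": 0, "linear": [6, 0, 40], "rot": [0, 0, 0]}, {"grip": 0, "linear": [12, 0, 90], "rot": [0, 0, 0]}, {"grip": 0, "linear": [18, 0, 130], "rot": [0, 0, 0]}, {"grip": 0, "linear": [20, 0, 146], "rot": [0, 0, 0]}, {"grip": 0, "linear": [20, 0, 146], "rot": [0, 0, 0]}]'

```text
clock: 3.92
position: [432.5, 20.5, 42.0]
ee_rot: [-0.112, 0.991, 0.008, 0.073]
contact_force: [1.0, 0.5, 0.5]
gripper_width: 0.5
grasp_force: 0.0
```

Run:
```python
from h import *
st()
plan(-160,2,45,tilt=.15)
plan(-75,2,45,tilt=.15)
```

```text
t 3.925 stand -174.2 -1.5 z 42.0 F [1.  0.5 0.5] w 0.5 j [ 0.45  0.27 -0.83  0.1  -0.33 -1.89]
lin [-14.5   3.5  -0.9] rot [-0.001 -0.004 -0.002] j6 -1.89
lin [-98.6   3.6  11.5] rot [-0.001 -0.004 -0.002] j6 -1.89
```

arm_command --rows '[{"grip": 0, "linear": [-4, 2, 0.5], "rot": [0, 0, 0]}, {"grip": 0, "linear": [-8, 3, 1], "rot": [0, 0, 0]}, {"grip": 0, "linear": [-11, 3.5, 1.5], "rot": [0, 0, 0]}, {"grip": 0, "linear": [-14, 3.5, 2], "rot": [0, 0, 0]}, {"grip": 0, "linear": [-17, 3.5, 2.5], "rot": [0, 0, 0]}, {"grip": 0, "linear": [-20, 3.5, 3], "rot": [0, 0, 0]}, {"grip": 0, "linear": [-23, 3.5, 3.4], "rot": [0, 0, 0]}, {"grip": 0, "linear": [-26, 3.5, 3.9], "rot": [0, 0, 0]}, {"grip": 0, "linear": [-29, 3.5, 4.3], "rot": [0, 0, 0]}, {"grip": 0, "linear": [-32, 3.5, 4.7], "rot": [0, 0, 0]}]'

```text
clock: 5.18
position: [460.4, 30.8, 41.9]
ee_rot: [-0.112, 0.991, 0.007, 0.07]
contact_force: [-7.1, -1.6, 4.5]
gripper_width: 0.2
grasp_force: 3.3
```

Run:
```python
from h import *
st(); p=shot("wrist"); cv2.imwrite("pics/d.png",cv2.cvtColor(p["frame"],cv2.COLOR_RGB2BGR))
```

```text
t 5.175 stand -144.8 2.3 z 41.9 F [-7.1 -1.6  4.5] w 0.2 j [ 0.44  0.31 -0.76  0.09 -0.37 -1.87]
```

View pics/d.png

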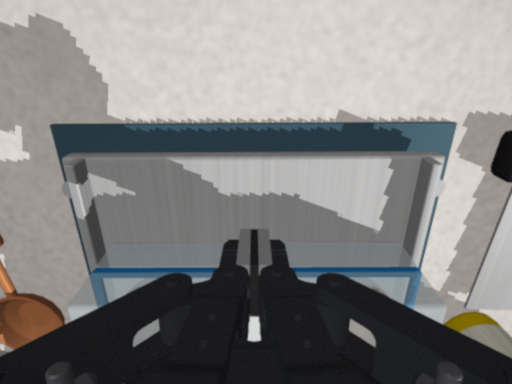

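arm_command --rows '[{"grip": 0, "linear": [-3, 0, 0.4], "rot": [0, 0, 0]}, {"grip": 0, "linear": [-6, 0, 0.9], "rot": [0, 0, 0]}, {"grip": 0, "linear": [-9, 0, 1.3], "rot": [0, 0, 0]}, {"grip": 0, "linear": [-12, 0, 1.8], "rot": [0, 0, 0]}, {"grip": 0, "linear": [-15, 0, 2.2], "rot": [0, 0, 0]}, {"grip": 0, "linear": [-18, 0, 2.6], "rot": [0, 0, 0]}, {"grip": 0, "linear": [-21, 0, 3], "rot": [0, 0, 0]}, {"grip": 0, "linear": [-24, 0, 3.5], "rot": [0, 0, 0]}, {"grip": 0, "linear": [-27, 0, 3.9], "rot": [0, 0, 0]}, {"grip": 0, "linear": [-30, 0, 4.4], "rot": [0, 0, 0]}]'

```text
clock: 6.48
position: [493.7, 39.4, 43.0]
ee_rot: [-0.113, 0.991, 0.008, 0.074]
contact_force: [-2.9, -0.4, -3.1]
gripper_width: 0.2
grasp_force: 1.3
```

Run:
```python
from h import *
st(); plan(-90,2,42,tilt=.15)
```

```text
t 6.475 stand -110.4 3.3 z 43.0 F [-2.9 -0.4 -3.1] w 0.2 j [ 0.43  0.35 -0.68  0.08 -0.4  -1.84]
lin [-20.   -1.3   4. ] rot [-0.    -0.001  0.   ] j6 -1.84
```

arm_command --rows '[{"grip": 0, "linear": [-3, 0, 0.5], "rot": [0, 0, 0]}, {"grip": 0, "linear": [-6, 0, 1], "rot": [0, 0, 0]}, {"grip": 0, "linear": [-9, -0.5, 1.5], "rot": [0, 0, 0]}, {"grip": 0, "linear": [-12, -0.5, 2], "rot": [0, 0, 0]}, {"grip": 0, "linear": [-14, -1, 2.4], "rot": [0, 0, 0]}, {"grip": 0, "linear": [-16, -1, 2.7], "rot": [0, 0, 0]}, {"grip": 0, "linear": [-18, -1, 3], "rot": [0, 0, 0]}, {"grip": 0, "linear": [-20, -1, 3.3], "rot": [0, 0, 0]}]'

```text
clock: 7.48
position: [513.7, 43.0, 42.9]
ee_rot: [-0.113, 0.991, 0.008, 0.074]
contact_force: [-2.6, -0.6, -1.8]
gripper_width: -0.2
grasp_force: 1.4
```

arm_command --rows '[{"grip": 0, "linear": [-1.5, 0, 0.2], "rot": [0, 0, 0]}, {"grip": 0, "linear": [-3, 0, 0.4], "rot": [0, 0, 0]}, {"grip": 0, "linear": [-4.5, 0, 0.6], "rot": [0, 0, 0]}, {"grip": 0, "linear": [-6, 0, 0.8], "rot": [0, 0, 0]}]'

```text
clock: 7.98
position: [519.6, 44.4, 43.0]
ee_rot: [-0.113, 0.991, 0.008, 0.074]
contact_force: [-2.6, -1.0, -1.9]
gripper_width: 0.1
grasp_force: 1.4
```

Run:
```python
from h import *
st(); a=shot("scene")
c=cv2.resize(a["frame"][190:300,200:340],None,fx=5,fy=5,interpolation=cv2.INTER_CUBIC)
cv2.imwrite("pics/e.png",cv2.cvtColor(c,cv2.COLOR_RGB2BGR))
```

```text
t 7.975 stand -84.1 2.3 z 43.0 F [-2.6 -1.  -1.9] w 0.1 j [ 0.41  0.38 -0.61  0.07 -0.43 -1.82]
```

View pics/e.png

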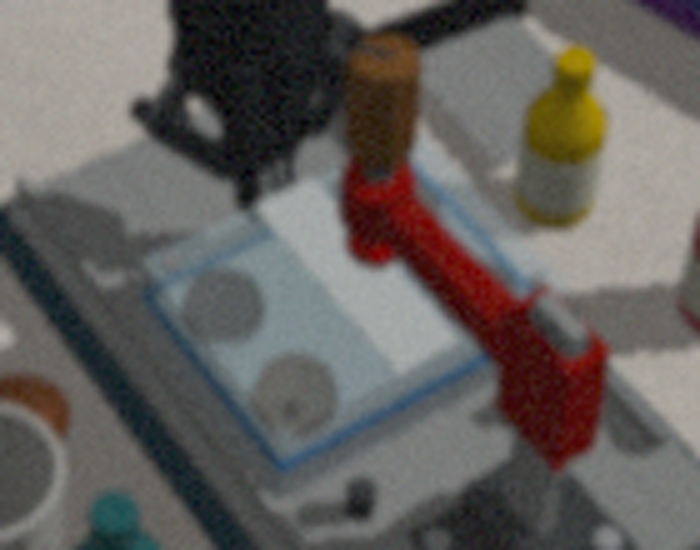

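The mould moves ahead of the fingers. Its front corner is at (285,465) in the crop, still short of the near pin at (355,490).

arm_command --rows '[{"grip": 0, "linear": [-1, 0, 0.1], "rot": [0, 0, 0]}, {"grip": 0, "linear": [-2, 0, 0.3], "rot": [0, 0, 0]}, {"grip": 0, "linear": [-3, 0, 0.4], "rot": [0, 0, 0]}, {"grip": 0, "linear": [-4, 0, 0.6], "rot": [0, 0, 0]}, {"grip": 0, "linear": [-5, 0, 0.7], "rot": [0, 0, 0]}, {"grip": 0, "linear": [-6, 0, 0.9], "rot": [0, 0, 0]}, {"grip": 0, "linear": [-7, 0, 1], "rot": [0, 0, 0]}]'

```text
clock: 8.9
position: [526.5, 46.0, 43.1]
ee_rot: [-0.113, 0.991, 0.008, 0.074]
contact_force: [-2.3, -0.5, -1.5]
gripper_width: -0.3
grasp_force: 1.4
```

arm_command --rows '[{"grip": 0, "linear": [-1, 0, 0.1], "rot": [0, 0, 0]}, {"grip": 0, "linear": [-2, 0, 0.3], "rot": [0, 0, 0]}, {"grip": 0, "linear": [-3, 0, 0.4], "rot": [0, 0, 0]}]'

```text
clock: 9.28
position: [529.4, 46.6, 43.1]
ee_rot: [-0.113, 0.991, 0.008, 0.074]
contact_force: [-1.8, -0.4, -1.1]
gripper_width: -0.4
grasp_force: 1.4
```

arm_command --rows '[{"grip": 0, "linear": [-1, 0, 0.1], "rot": [0, 0, 0]}, {"grip": 0, "linear": [-2, 0, 0.3], "rot": [0, 0, 0]}, {"grip": 0, "linear": [-3, 0, 0.4], "rot": [0, 0, 0]}]'

```text
clock: 9.65
position: [532.4, 47.3, 43.2]
ee_rot: [-0.113, 0.991, 0.008, 0.074]
contact_force: [-2.7, -0.2, -2.3]
gripper_width: 0.2
grasp_force: 1.4
```

arm_command --rows '[{"grip": 0, "linear": [-1, 0, 0.1], "rot": [0, 0, 0]}, {"grip": 0, "linear": [-2, 0, 0.3], "rot": [0, 0, 0]}, {"grip": 0, "linear": [-3, 0, 0.4], "rot": [0, 0, 0]}]'

```text
clock: 10.02
position: [534.4, 47.7, 42.9]
ee_rot: [-0.112, 0.991, 0.008, 0.073]
contact_force: [-5.2, 1.0, -2.4]
gripper_width: -0.0
grasp_force: 2.5
```

arm_command --rows '[{"grip": 0, "linear": [-1, 0, 0.1], "rot": [0, 0, 0]}, {"grip": 0, "linear": [-2, 0, 0.3], "rot": [0, 0, 0]}, {"grip": 0, "linear": [-2, 0, 0.3], "rot": [0, 0, 0]}]'

```text
clock: 10.4
position: [534.5, 47.6, 42.2]
ee_rot: [-0.112, 0.991, 0.008, 0.071]
contact_force: [-7.8, 0.4, -1.1]
gripper_width: 0.0
grasp_force: 3.7
```

arm_command --rows '[{"grip": 0, "linear": [-1, 0, 0.1], "rot": [0, 0, 0]}, {"grip": 0, "linear": [-1, 0, 0.1], "rot": [0, 0, 0]}]'

```text
clock: 10.65
position: [534.5, 47.6, 42.1]
ee_rot: [-0.112, 0.991, 0.008, 0.07]
contact_force: [-9.9, 0.1, 1.4]
gripper_width: -0.1
grasp_force: 4.6
```

arm_command --rows '[{"grip": 0, "linear": [-1, 0, 0.1], "rot": [0, 0, 0]}, {"grip": 0, "linear": [-2, 0, 0.3], "rot": [0, 0, 0]}, {"grip": 0, "linear": [-2, 0, 0.3], "rot": [0, 0, 0]}]'

```text
clock: 11.02
position: [534.7, 47.6, 41.9]
ee_rot: [-0.112, 0.991, 0.007, 0.069]
contact_force: [-14.6, 1.8, 6.2]
gripper_width: 0.2
grasp_force: 6.6
```

Run:
```python
from h import *
st(); a=shot("scene")
c=cv2.resize(a["frame"][190:300,200:340],None,fx=5,fy=5,interpolation=cv2.INTER_CUBIC)
cv2.imwrite("pics/f.png",cv2.cvtColor(c,cv2.COLOR_RGB2BGR))
```

```text
t 11.025 stand -68.6 2.0 z 41.9 F [-14.6   1.8   6.2] w 0.2 j [ 0.41  0.41 -0.56  0.06 -0.47 -1.8 ]
```

View pics/f.png

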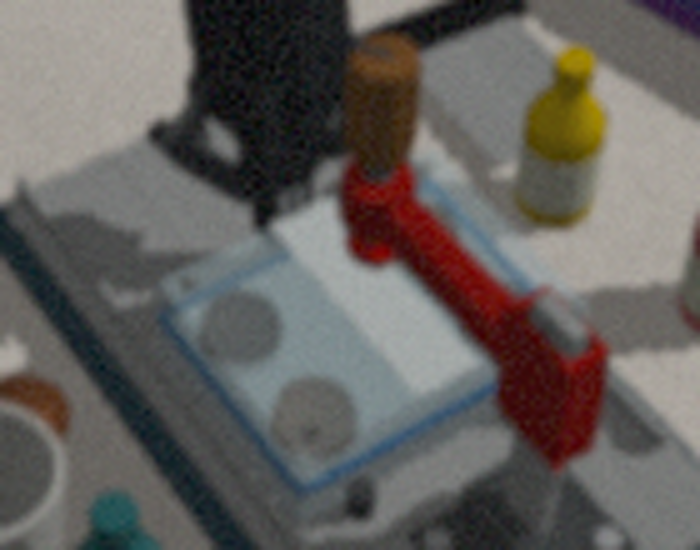

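The mould's front sits against the pin at (360,495), and the force rose with no further motion, so it is home. Next I back off and rise.

arm_command --rows '[{"grip": 0, "linear": [6, 0, -1], "rot": [0, 0, 0]}, {"grip": 0, "linear": [22, 0, -3], "rot": [0, 0, 0]}, {"grip": 0, "linear": [40, 0, -6], "rot": [0, 0, 0]}, {"grip": 0, "linear": [36, 0, -46], "rot": [0, 0, 0]}, {"grip": 0, "linear": [28, 0, -100], "rot": [0, 0, 0]}, {"grip": 0, "linear": [19, 0, -155], "rot": [0, 0, 0]}, {"grip": 0, "linear": [11, 0, -205], "rot": [0, 0, 0]}, {"grip": 0, "linear": [6, 0, -228], "rot": [0, 0, 0]}]'

```text
clock: 12.08
position: [504.6, 41.2, 273.9]
ee_rot: [-0.113, 0.99, 0.01, 0.081]
contact_force: [-1.7, 0.3, -0.9]
gripper_width: -0.3
grasp_force: 0.0
```

Run:
```python
from h import *
st(); plan(71,2,262)
t=shot("top")
print([(np.round(r["pixel"]).tolist(),round(r["score"],2)) for q in("jaw_push","boss") for r in models.tip_of(t,q)[:2]])
```

```text
t 12.075 stand -99.4 2.5 z 273.9 F [-1.7  0.3 -0.9] w -0.3 j [ 0.42  0.07 -0.33  0.04 -1.02 -1.78]
lin [-166.2   -0.7   39.4] rot [0.001 0.163 0.001] j6 -1.78
[([250.0, 103.0], 0.94), ([258.0, 130.0], 0.92), ([197.0, 134.0], 0.18)]
```

arm_command --rows '[{"grip": 0, "linear": [-30, 0, 3], "rot": [0, 0.03, 0]}, {"grip": 0, "linear": [-75, 0, 9], "rot": [0, 0.07, 0]}, {"grip": 0, "linear": [-120, 0, 20], "rot": [0, 0.12, 0]}, {"grip": 0, "linear": [-155, -0.5, 32], "rot": [0, 0.155, 0]}, {"grip": 0, "linear": [-166, -0.7, 39], "rot": [0, 0.163, 0]}, {"grip": 0, "linear": [-166, -0.7, 39], "rot": [0, 0.163, 0]}]'

```text
clock: 12.98
position: [667.0, 77.7, 251.4]
ee_rot: [-0.113, 0.994, -0.001, -0.008]
contact_force: [-0.9, -0.1, 0.4]
gripper_width: -0.4
grasp_force: 0.0
```

Run:
```python
from h import *
st(); plan(71,2,165); plan(71,2,150)
a=shot("wrist")
cv2.imwrite("pics/g.png",cv2.cvtColor(a["frame"],cv2.COLOR_RGB2BGR))
```

```text
t 12.975 stand 67.1 1.7 z 251.4 F [-0.9 -0.1  0.4] w -0.4 j [ 0.36  0.46  0.18 -0.   -1.31 -1.7 ]
lin [-5.3  0.4 86.4] rot [-0.001 -0.017  0.   ] j6 -1.7
lin [ -5.6   0.4 101.4] rot [-0.001 -0.017  0.   ] j6 -1.7
```

View pics/g.png

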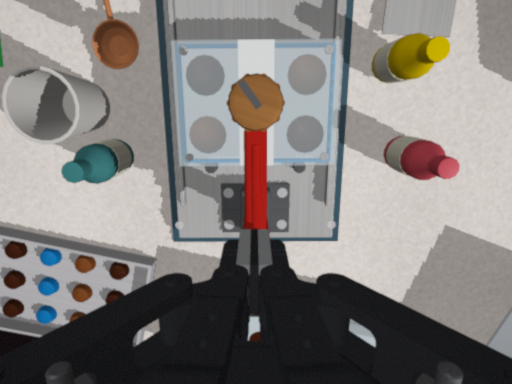

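The wrist view shows the red arm at columns 245–267, in line with the fingers at 256. The handle is at (256,102), and the mould's front edge (row 163) is on both pins at (211,167) and (299,167).

arm_command --rows '[{"grip": 0, "linear": [-3, 0.4, 25], "rot": [0, -0.017, 0]}, {"grip": 0, "linear": [-5, 0.4, 50], "rot": [0, -0.017, 0]}, {"grip": 0, "linear": [-5, 0.4, 68], "rot": [0, -0.017, 0]}, {"grip": 0, "linear": [-5, 0.4, 76], "rot": [0, -0.017, 0]}, {"grip": 0, "linear": [-5, 0.4, 76], "rot": [0, -0.017, 0]}]'

```text
clock: 13.65
position: [670.4, 78.8, 178.7]
ee_rot: [-0.113, 0.994, 0.0, 0.002]
contact_force: [0.3, -0.1, -0.6]
gripper_width: 0.1
grasp_force: 0.0
```

Run:
```python
from h import *
st(); plan(71,2,150)
p=shot("wrist"); r=models.tip_of(p,"boss"); print(r[:1])
```

```text
t 13.65 stand 70.6 2.0 z 178.7 F [ 0.3 -0.1 -0.6] w 0.1 j [ 0.36  0.5   0.06  0.   -1.13 -1.7 ]
lin [-0.3 -0.  28.7] rot [-0.     0.004  0.001] j6 -1.7
[]
```

arm_command --rows '[{"grip": 0, "linear": [0, 0, 2], "rot": [0, 0, 0]}, {"grip": 0, "linear": [0, 0, 4], "rot": [0, 0, 0]}, {"grip": 0, "linear": [0, 0, 6], "rot": [0, 0, 0]}, {"grip": 0, "linear": [0, 0, 8], "rot": [0, 0, 0]}, {"grip": 0, "linear": [0, 0, 10], "rot": [0, 0, 0]}, {"grip": 0, "linear": [0, 0, 12], "rot": [0, 0, 0]}, {"grip": 0, "linear": [0, 0, 14], "rot": [0, 0, 0]}, {"grip": 0, "linear": [0, 0, 16], "rot": [0, 0, 0]}]'

```text
clock: 14.75
position: [670.9, 78.9, 161.8]
ee_rot: [-0.113, 0.994, 0.0, 0.002]
contact_force: [-0.2, 0.1, 0.0]
gripper_width: -0.1
grasp_force: 0.0
```

arm_command --rows '[{"grip": 0, "linear": [0, 0, 2], "rot": [0, 0, 0]}, {"grip": 0, "linear": [0, 0, 4], "rot": [0, 0, 0]}, {"grip": 0, "linear": [0, 0, 6], "rot": [0, 0, 0]}]'

```text
clock: 15.12
position: [670.9, 79.0, 155.8]
ee_rot: [-0.113, 0.994, 0.0, 0.002]
contact_force: [-0.2, -0.6, -0.3]
gripper_width: -0.3
grasp_force: 0.0
```

arm_command --rows '[{"grip": 0, "linear": [0, 0, 2], "rot": [0, 0, 0]}, {"grip": 0, "linear": [0, 0, 4], "rot": [0, 0, 0]}]'

```text
clock: 15.38
position: [670.9, 79.0, 151.8]
ee_rot: [-0.113, 0.994, 0.0, 0.002]
contact_force: [0.4, -0.5, 0.2]
gripper_width: 0.1
grasp_force: 0.0
```

arm_command --rows '[{"grip": 0, "linear": [0, 0, 1.5], "rot": [0, 0, 0]}, {"grip": 0, "linear": [0, 0, 3], "rot": [0, 0, 0]}, {"grip": 0, "linear": [0, 0, 4.5], "rot": [0, 0, 0]}]'

```text
clock: 15.75
position: [670.9, 78.9, 149.9]
ee_rot: [-0.113, 0.994, -0.0, 0.002]
contact_force: [-4.2, 0.9, 10.2]
gripper_width: -0.2
grasp_force: 5.1
```

arm_command --rows '[{"grip": 0, "linear": [0, 0, 1.5], "rot": [0, 0, 0]}, {"grip": 0, "linear": [0, 0, 3], "rot": [0, 0, 0]}]'

```text
clock: 16.0
position: [671.0, 78.9, 147.4]
ee_rot: [-0.113, 0.994, -0.0, 0.003]
contact_force: [-4.5, 0.6, 10.8]
gripper_width: -0.1
grasp_force: 5.1
```

arm_command --rows '[{"grip": 0, "linear": [0, 0, 1.5], "rot": [0, 0, 0]}, {"grip": 0, "linear": [0, 0, 3], "rot": [0, 0, 0]}]'

```text
clock: 16.25
position: [670.9, 78.9, 144.4]
ee_rot: [-0.113, 0.994, -0.0, 0.002]
contact_force: [-4.9, 0.4, 10.8]
gripper_width: 0.2
grasp_force: 5.1
```

arm_command --rows '[{"grip": 0, "linear": [0, 0, 1.5], "rot": [0, 0, 0]}, {"grip": 0, "linear": [0, 0, 3], "rot": [0, 0, 0]}, {"grip": 0, "linear": [0, 0, 4.5], "rot": [0, 0, 0]}, {"grip": 0, "linear": [0, 0, 6], "rot": [0, 0, 0]}, {"grip": 0, "linear": [0, 0, 7.5], "rot": [0, 0, 0]}]'

```text
clock: 16.88
position: [671.0, 78.9, 136.8]
ee_rot: [-0.113, 0.994, -0.0, 0.002]
contact_force: [-4.5, 0.4, 10.7]
gripper_width: 0.1
grasp_force: 5.1
```

Run:
```python
from h import *
st(); a=shot("scene")
c=cv2.resize(a["frame"][190:300,200:340],None,fx=5,fy=5,interpolation=cv2.INTER_CUBIC)
cv2.imwrite("pics/i.png",cv2.cvtColor(c,cv2.COLOR_RGB2BGR))
```

```text
t 16.875 stand 71.2 2.0 z 136.8 F [-4.5  0.4 10.7] w 0.1 j [ 0.36  0.54  0.01  0.   -1.04 -1.7 ]
```

View pics/i.png

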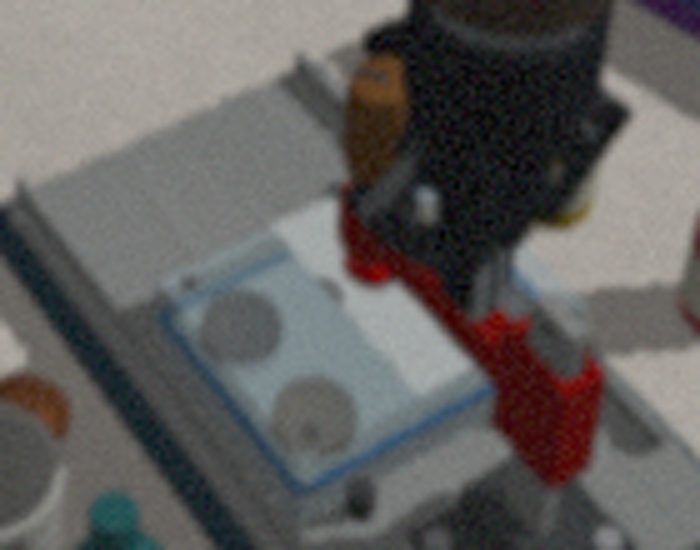

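The jaw slides down evenly with the mould in place. The pad at about (370,270) is near the mould's top, so I go on in small steps.

arm_command --rows '[{"grip": 0, "linear": [0, 0, 1.5], "rot": [0, 0, 0]}, {"grip": 0, "linear": [0, 0, 3], "rot": [0, 0, 0]}, {"grip": 0, "linear": [0, 0, 4.5], "rot": [0, 0, 0]}]'

```text
clock: 17.3
position: [671.0, 78.9, 132.1]
ee_rot: [-0.113, 0.994, -0.0, 0.002]
contact_force: [-4.6, -0.3, 9.0]
gripper_width: -0.1
grasp_force: 4.8
```

arm_command --rows '[{"grip": 0, "linear": [0, 0, 1.5], "rot": [0, 0, 0]}, {"grip": 0, "linear": [0, 0, 3], "rot": [0, 0, 0]}]'

```text
clock: 17.55
position: [670.9, 78.9, 129.1]
ee_rot: [-0.113, 0.994, -0.0, 0.002]
contact_force: [-5.4, 1.2, 8.4]
gripper_width: -0.3
grasp_force: 4.8
```

arm_command --rows '[{"grip": 0, "linear": [0, 0, 1.5], "rot": [0, 0, 0]}, {"grip": 0, "linear": [0, 0, 3], "rot": [0, 0, 0]}]'

```text
clock: 17.8
position: [671.0, 78.9, 126.1]
ee_rot: [-0.113, 0.994, -0.0, 0.002]
contact_force: [-4.8, 0.2, 9.6]
gripper_width: 0.0
grasp_force: 4.8
```

arm_command --rows '[{"grip": 0, "linear": [0, 0, 1.5], "rot": [0, 0, 0]}, {"grip": 0, "linear": [0, 0, 3], "rot": [0, 0, 0]}]'

```text
clock: 18.05
position: [671.0, 78.9, 123.0]
ee_rot: [-0.113, 0.994, -0.0, 0.002]
contact_force: [-4.7, 0.3, 9.9]
gripper_width: -0.3
grasp_force: 4.8
```

arm_command --rows '[{"grip": 0, "linear": [0, 0, 1.2], "rot": [0, 0, 0]}, {"grip": 0, "linear": [0, 0, 2.4], "rot": [0, 0, 0]}]'

```text
clock: 18.3
position: [671.3, 79.0, 119.5]
ee_rot: [-0.113, 0.994, 0.0, 0.003]
contact_force: [-0.8, -0.2, 3.4]
gripper_width: -0.3
grasp_force: 1.6
```

arm_command --rows '[{"grip": 0, "linear": [0, 0, 1], "rot": [0, 0, 0]}, {"grip": 0, "linear": [0, 0, 2], "rot": [0, 0, 0]}]'

```text
clock: 18.55
position: [671.5, 79.0, 118.1]
ee_rot: [-0.113, 0.994, -0.0, 0.003]
contact_force: [-4.4, 0.9, 11.8]
gripper_width: -0.2
grasp_force: 5.8
```

arm_command --rows '[{"grip": 0, "linear": [0, 0, 1], "rot": [0, 0, 0]}, {"grip": 0, "linear": [0, 0, 2], "rot": [0, 0, 0]}]'

```text
clock: 18.8
position: [671.5, 79.0, 117.8]
ee_rot: [-0.114, 0.994, -0.0, 0.003]
contact_force: [-6.6, 1.0, 18.0]
gripper_width: 0.1
grasp_force: 8.6
```

arm_command --rows '[{"grip": 0, "linear": [0, 0, 1], "rot": [0, 0, 0]}]'

```text
clock: 18.92
position: [671.5, 79.0, 117.5]
ee_rot: [-0.114, 0.994, -0.0, 0.003]
contact_force: [-7.9, 1.0, 20.2]
gripper_width: -0.1
grasp_force: 9.9
```

It no longer gives at 20 N, so the jaw has bitten. I let go by rising straight up.

arm_command --rows '[{"grip": 0, "linear": [0, 0, 0], "rot": [0, 0, 0]}, {"grip": 0, "linear": [0, 0, -2], "rot": [0, 0, 0]}, {"grip": 0, "linear": [0, 0, -6], "rot": [0, 0, 0]}, {"grip": 0, "linear": [0, 0, -20], "rot": [0, 0, 0]}, {"grip": 0, "linear": [0, 0, -60], "rot": [0, 0, 0]}, {"grip": 0, "linear": [0, 0, -110], "rot": [0, 0, 0]}, {"grip": 0, "linear": [0, 0, -145], "rot": [0, 0, 0]}, {"grip": 0, "linear": [0, 0, -150], "rot": [0, 0, 0]}]'

```text
clock: 19.92
position: [672.0, 79.1, 267.0]
ee_rot: [-0.113, 0.994, 0.0, 0.005]
contact_force: [-0.1, -0.2, -0.7]
gripper_width: -0.2
grasp_force: 0.0
```

Run:
```python
from h import *
st(); p=shot("wrist");a=shot("scene")
b=models.tip_of(p,"boss")[:1];c=models.tip_of(a,"boss")[:1];d=models.tip_of(a,"jaw_push")[:1]; print(b,c,d)
f=p["frame"].astype(int); 
c2=cv2.resize(a["frame"][190:300,200:340],(500,393),interpolation=cv2.INTER_CUBIC)
im=np.vstack([cv2.resize(p["frame"][0:250],None,fx=.78,fy=.78), cv2.resize(c2,(399,314))])
cv2.imwrite("pics/j.png",cv2.cvtColor(im,cv2.COLOR_RGB2BGR))
```

```text
t 19.925 stand 72.2 2.0 z 267.0 F [-0.1 -0.2 -0.7] w -0.2 j [ 0.36  0.45  0.2   0.   -1.31 -1.7 ]
[] [{'pixel': [272.6, 236.0], 'score': 0.92}] [{'pixel': [292.6, 254.6], 'score': 0.78}]
```

View pics/j.png

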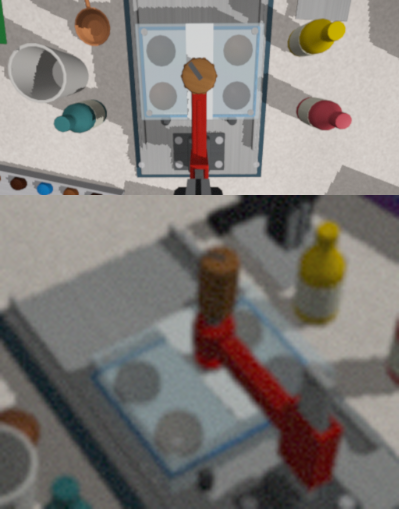

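The jaw stays down by itself with the mould against the pins. The handle top is at wrist pixel ≈ (255,97) and scene pixel ≈ (277,211).

Run:
```python
from h import *
p=shot("wrist");a=shot("scene")
print(tri([(p,(255,97.5)),(a,(276.8,211))]),atz(p,(255,97.5),194))
u=np.array([np.cos(YAW),np.sin(YAW)]);v=np.array([-u[1],u[0]])
d=atz(p,(255,97.5),194)[:2]-O;print(d@u,d@v)
plan(0,0,265)
```

```text
[601.65980261  65.67635293 189.61920508] [601.64541577  65.58757891 194.        ]
0.6824221435484457 4.550374736269192
lin [70.3 -2.  -3.7] rot [-0.     0.001  0.   ] j6 -1.7
```

arm_command --rows '[{"grip": 0.3, "linear": [7, 0, 0], "rot": [0, 0, -0.18]}, {"grip": 0.5, "linear": [14, 0, 0], "rot": [0, 0, -0.36]}, {"grip": 0.7, "linear": [22, 0, 0], "rot": [0, 0, -0.54]}, {"grip": 0.8, "linear": [30, 0, 0], "rot": [0, 0, -0.72]}, {"grip": 0.8, "linear": [38, 0, 0], "rot": [0, 0, -0.9]}, {"grip": 0.8, "linear": [46, 0, 0], "rot": [0, 0, -1.08]}, {"grip": 0.8, "linear": [54, 0, 0], "rot": [0, 0, -1.26]}, {"grip": 0.8, "linear": [62, 0, 0], "rot": [0, 0, -1.44]}, {"grip": 0.8, "linear": [67, 0, 0], "rot": [0, 0, -1.62]}, {"grip": 0.8, "linear": [71, 0.5, 0], "rot": [0, 0, -1.8]}]'

```text
clock: 21.52
position: [600.7, 63.3, 262.0]
ee_rot: [0.85, -0.527, 0.001, -0.001]
contact_force: [-0.3, -0.7, 0.7]
gripper_width: 68.3
grasp_force: 0.0
```

arm_command --rows '[{"grip": 0.8, "linear": [0, 0, 0], "rot": [0, 0, -0.18]}, {"grip": 0.8, "linear": [0, 0, 0], "rot": [0, 0, -0.36]}, {"grip": 0.8, "linear": [0, 0, 0], "rot": [0, 0, -0.54]}, {"grip": 0.8, "linear": [0, 0, 0], "rot": [0, 0, -0.72]}, {"grip": 0.8, "linear": [0, 0, 0], "rot": [0, 0, -0.9]}, {"grip": 0.8, "linear": [0, 0, 0], "rot": [0, 0, -1.08]}, {"grip": 0.8, "linear": [0, 0, 0], "rot": [0, 0, -1.26]}, {"grip": 0.8, "linear": [0, 0, 0], "rot": [0, 0, -1.44]}, {"grip": 0.8, "linear": [0, 0, 0], "rot": [0, 0, -1.62]}, {"grip": 0.8, "linear": [0, 0, 0], "rot": [0, 0, -1.8]}]'

```text
clock: 22.78
position: [601.0, 63.4, 261.9]
ee_rot: [0.941, 0.339, 0.001, 0.0]
contact_force: [0.7, -0.2, -0.4]
gripper_width: 68.1
grasp_force: 0.0
```

Run:
```python
from h import *
st(); p=shot("wrist")
cv2.imwrite("pics/k.png",cv2.cvtColor(p["frame"],cv2.COLOR_RGB2BGR))
print(proj(p,[602.5,63.5,194]),proj(p,[602.5,63.5,125])); s=arm.read_state();r=R.from_quat(s["ee_rot"])
print("yaw x",r.as_matrix()[:,0].round(3),"z",r.as_matrix()[:,2].round(3))
```

```text
t 22.775 stand -0.5 2.5 z 261.9 F [ 0.7 -0.2 -0.4] w 68.1 j [ 0.37  0.33  0.    0.   -1.24  1.89]
[np.float64(256.99034240088525), np.float64(203.16936856367226)] [np.float64(256.1525679150823), np.float64(179.20969405119493)]
yaw x [0.768 0.64  0.002] z [ 0.002 -0.    -1.   ]
```

View pics/k.png

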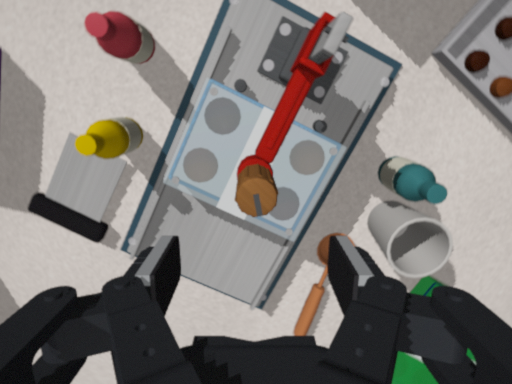

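Handle top at (257,197), centred between the fingers. I descend around it.

arm_command --rows '[{"grip": 0.8, "linear": [2.8, 0.2, 20], "rot": [0, 0, 0]}, {"grip": 0.8, "linear": [2.8, 0.2, 50], "rot": [0, 0, 0]}, {"grip": 0.8, "linear": [2.8, 0.2, 80], "rot": [0, 0, 0]}, {"grip": 0.8, "linear": [2.8, 0.2, 102], "rot": [0, 0, 0]}, {"grip": 0.8, "linear": [2.8, 0.2, 111], "rot": [0, 0, 0]}, {"grip": 0.8, "linear": [2.8, 0.2, 111], "rot": [0, 0, 0]}]'

```text
clock: 23.58
position: [603.8, 65.0, 151.3]
ee_rot: [0.942, 0.335, 0.001, 0.0]
contact_force: [0.0, 0.3, -0.6]
gripper_width: 68.2
grasp_force: 0.0
```

Run:
```python
from h import *
st(); a=shot("scene")
c=cv2.resize(a["frame"][170:300,200:340],None,fx=4.5,fy=4.5,interpolation=cv2.INTER_CUBIC)
cv2.imwrite("pics/l.png",cv2.cvtColor(c,cv2.COLOR_RGB2BGR))
```

```text
t 23.575 stand 2.7 3.5 z 151.3 F [ 0.   0.3 -0.6] w 68.2 j [ 0.37  0.42 -0.15  0.   -1.    1.88]
```

arm_command --rows '[{"grip": 0.5, "linear": [0, 0, 0], "rot": [0, 0, 0]}, {"grip": 0.4, "linear": [0, 0, 0], "rot": [0, 0, 0]}, {"grip": 0.35, "linear": [0, 0, 0], "rot": [0, 0, 0]}, {"grip": 0.2, "linear": [0, 0, 0], "rot": [0, 0, 0]}, {"grip": 0.1, "linear": [0, 0, 0], "rot": [0, 0, 0]}, {"grip": 0.1, "linear": [0, 0, 0], "rot": [0, 0, 0]}]'

```text
clock: 24.38
position: [604.5, 65.1, 152.8]
ee_rot: [0.942, 0.336, 0.003, 0.001]
contact_force: [-0.1, -1.1, 5.2]
gripper_width: 28.5
grasp_force: 58.8
```

```bash
python3 -c "
from h import *
st();print(arm.read_state()['wrist_torque'],arm.read_state()['grasp_force'])"
```

```text
t 24.375 stand 3.3 3.4 z 152.8 F [-0.1 -1.1  5.2] w 28.5 j [ 0.37  0.42 -0.15  0.   -1.    1.88]
[-0.1670872   0.18168976 -0.05117408] 58.79734396934509
```

Gripped at 28.5 mm. I turn clockwise in steps and watch the wrist torque.

arm_command --rows '[{"grip": 0.1, "linear": [0, 0, -0.8], "rot": [0, 0, 0.1]}, {"grip": 0.1, "linear": [0, 0, -0.7], "rot": [0, 0, 0.25]}, {"grip": 0.1, "linear": [0, 0, -0.6], "rot": [0, 0, 0.4]}, {"grip": 0.1, "linear": [0, 0, -0.6], "rot": [0, 0, 0.5]}]'

```text
clock: 24.88
position: [604.7, 64.3, 152.7]
ee_rot: [0.996, 0.091, 0.002, 0.001]
contact_force: [2.0, -2.6, 1.9]
gripper_width: 28.6
grasp_force: 59.0
```

```bash
cat > w.py <<'E'
from h import *
st();s=arm.read_state();m=R.from_quat(s["ee_rot"]).as_matrix();print("tau",np.round(s['wrist_torque'],3),"tool yaw",np.arctan2(m[1,0],m[0,0]).round(3),s["grasp_force"],"eff6",s["joint_efforts"][5])
E
python3 w.py
```

```text
t 24.875 stand 3.3 2.6 z 152.7 F [ 2.  -2.6  1.9] w 28.6 j [ 0.37  0.42 -0.15  0.   -1.    1.38]
tau [-1.464 -0.736  0.164] tool yaw 0.183 59.046862721443176 eff6 0.27005670592188835
```

arm_command --rows '[{"grip": 0.1, "linear": [0, 0, 0], "rot": [0, 0, 0.15]}, {"grip": 0.1, "linear": [0, 0, 0.1], "rot": [0, 0, 0.3]}, {"grip": 0.1, "linear": [0, 0, 0.2], "rot": [0, 0, 0.45]}, {"grip": 0.1, "linear": [0, 0, 0.2], "rot": [0, 0, 0.5]}, {"grip": 0.1, "linear": [0, 0, 0.2], "rot": [0, 0, 0.5]}]'

```text
clock: 25.5
position: [604.2, 63.3, 152.4]
ee_rot: [0.988, -0.157, 0.002, 0.001]
contact_force: [1.6, -5.2, 2.7]
gripper_width: 28.6
grasp_force: 59.2
```

```bash
python3 w.py
```

```text
t 25.5 stand 2.7 1.8 z 152.4 F [ 1.6 -5.2  2.7] w 28.6 j [ 0.37  0.42 -0.15  0.   -1.    0.88]
tau [-2.242 -0.537  0.003] tool yaw -0.314 59.209118485450745 eff6 -0.10620636167004704
```

arm_command --rows '[{"grip": 0.1, "linear": [0, 0, 0], "rot": [0, 0, 0.15]}, {"grip": 0.1, "linear": [0, 0, 0.1], "rot": [0, 0, 0.3]}, {"grip": 0.1, "linear": [0, 0, 0.2], "rot": [0, 0, 0.45]}, {"grip": 0.1, "linear": [0, 0, 0.2], "rot": [0, 0, 0.5]}, {"grip": 0.1, "linear": [0, 0, 0.2], "rot": [0, 0, 0.5]}]'

```text
clock: 26.12
position: [603.4, 62.8, 152.1]
ee_rot: [0.918, -0.396, 0.001, 0.002]
contact_force: [2.1, -7.1, 3.5]
gripper_width: 28.3
grasp_force: 59.4
```

```bash
python3 w.py
```

```text
t 26.125 stand 1.8 1.5 z 152.1 F [ 2.1 -7.1  3.5] w 28.3 j [ 0.37  0.42 -0.15  0.01 -1.    0.38]
tau [-2.573  0.045  0.037] tool yaw -0.814 59.42394733428955 eff6 -0.11616600444540381
```

arm_command --rows '[{"grip": 0.1, "linear": [0.8, 0.5, 0], "rot": [0, 0, 0]}, {"grip": 0.1, "linear": [1.6, 1.0, 0], "rot": [0, 0, 0.1]}, {"grip": 0.1, "linear": [1.4, 1.4, 0], "rot": [0, 0, 0.25]}, {"grip": 0.1, "linear": [1.3, 1.7, 0], "rot": [0, 0, 0.4]}, {"grip": 0.1, "linear": [1.2, 1.9, 0], "rot": [0, 0, 0.5]}, {"grip": 0.1, "linear": [1.2, 1.9, 0], "rot": [0, 0, 0.5]}]'

```text
clock: 26.88
position: [602.4, 62.2, 151.8]
ee_rot: [0.792, -0.611, 0.001, 0.0]
contact_force: [-0.8, -3.0, 4.4]
gripper_width: 28.7
grasp_force: 59.6
```

```bash
python3 w.py
```

```text
t 26.875 stand 0.7 1.0 z 151.8 F [-0.8 -3.   4.4] w 28.7 j [ 0.37  0.42 -0.15  0.   -1.   -0.11]
tau [-1.747  0.818 -0.072] tool yaw -1.314 59.559754729270935 eff6 -0.05301213241182268
```

arm_command --rows '[{"grip": 0.1, "linear": [0.4, 0.4, 0.1], "rot": [0, 0, 0.1]}, {"grip": 0.1, "linear": [0.4, 0.7, 0.1], "rot": [0, 0, 0.2]}, {"grip": 0.1, "linear": [0.3, 0.9, 0.1], "rot": [0, 0, 0.3]}]'

```text
clock: 27.25
position: [601.8, 62.2, 151.6]
ee_rot: [-0.691, 0.723, -0.001, 0.0]
contact_force: [-0.0, -2.0, 3.2]
gripper_width: 28.8
grasp_force: 59.5
```

```bash
python3 w.py
```

```text
t 27.25 stand 0.1 1.2 z 151.6 F [-0.  -2.   3.2] w 28.8 j [ 0.37  0.42 -0.16  0.   -1.   -0.42]
tau [-1.226  0.805  0.25 ] tool yaw -1.616 59.464226961135864 eff6 0.28038136661052704
```

arm_command --rows '[{"grip": 0.1, "linear": [0, 0.2, 0.1], "rot": [0, 0, 0.1]}, {"grip": 0.1, "linear": [0, 0.4, 0.1], "rot": [0, 0, 0.2]}, {"grip": 0.1, "linear": [-0.1, 0.6, 0.1], "rot": [0, 0, 0.3]}]'

```text
clock: 27.62
position: [602.1, 63.1, 151.5]
ee_rot: [-0.575, 0.818, -0.001, 0.002]
contact_force: [2.7, -1.9, 2.1]
gripper_width: 28.5
grasp_force: 60.0
```

```bash
python3 w.py
```

```text
t 27.625 stand 0.6 2.0 z 151.5 F [ 2.7 -1.9  2.1] w 28.5 j [ 0.37  0.42 -0.16  0.   -0.99 -0.72]
tau [-0.523  0.212  0.24 ] tool yaw -1.916 59.99380946159363 eff6 0.2864395547658205
```

```bash
cat > seam.py <<'E'
from h import *
import sys
fr=[];
for i in range(6):
    a=shot("scene"); fr.append(a["frame"])
m=np.mean([cv2.cvtColor(f,cv2.COLOR_RGB2GRAY).astype(np.float32) for f in fr],0)
np.save(sys.argv[1],m)
u=np.array([np.cos(YAW),np.sin(YAW)]);v=np.array([-u[1],u[0]])
P=np.append(O-30*u-40*v,66)
print("2mm ->",np.subtract(proj(a,P-[0,0,2]),proj(a,P)), "at",proj(a,P))
b=cv2.cvtColor(cv2.imread("pics/l.png"),cv2.COLOR_BGR2GRAY).astype(np.float32)
b=cv2.resize(b,(140,130),interpolation=cv2.INTER_AREA)
def sh(ref,r0,r1,c0,c1):
    A=ref[r0:r1,c0:c1];B=m[r0:r1,c0:c1]
    M=np.eye(2,3,dtype=np.float32)
    cc,M=cv2.findTransformECC(A,B,M,cv2.MOTION_TRANSLATION,(3,200,1e-6),None,3); return M[:,2].round(2),round(cc,3)
full=np.zeros((384,512),np.float32);full[170:300,200:340]=b
refs={"base":full}
if len(sys.argv)>2: refs[sys.argv[2]]=np.load(sys.argv[2])
for k,r in refs.items(): print(k,"mould",sh(r,245,282,236,272),"static",sh(r,255,298,204,232),sh(r,270,298,270,335))
E
python3 seam.py s1.npy
```

```text
2mm -> [-0.0091413   0.55981086] at [np.float64(250.40380472864334), np.float64(248.1578247265948)]
base mould (array([0.05, 0.35], dtype=float32), 0.974) static (array([ 0.01, -0.02], dtype=float32), 0.998) (array([ 0.03, -0.  ], dtype=float32), 0.999)
```

arm_command --rows '[{"grip": 0.1, "linear": [0.3, 0.1, 0.1], "rot": [0, 0, 0.1]}, {"grip": 0.1, "linear": [0.4, 0.2, 0.1], "rot": [0, 0, 0.2]}, {"grip": 0.1, "linear": [0.4, 0.3, 0.1], "rot": [0, 0, 0.3]}]'

```text
clock: 28.3
position: [601.9, 62.9, 151.4]
ee_rot: [-0.446, 0.895, -0.0, 0.002]
contact_force: [3.1, 1.3, -0.8]
gripper_width: 28.9
grasp_force: 59.8
```

```bash
python3 w.py; python3 seam.py s2.npy s1.npy
```

```text
t 28.3 stand 0.3 1.9 z 151.4 F [ 3.1  1.3 -0.8] w 28.9 j [ 0.37  0.41 -0.16  0.   -0.99 -1.02]
tau [ 0.013 -0.041  0.274] tool yaw -2.216 59.7709858417511 eff6 0.276815677061677
2mm -> [-0.0091413   0.55981086] at [np.float64(250.40380472864334), np.float64(248.1578247265948)]
base mould (array([0.  , 0.37], dtype=float32), 0.978) static (array([ 0.  , -0.01], dtype=float32), 0.997) (array([ 0.  , -0.01], dtype=float32), 0.999)
s1.npy mould (array([-0.04,  0.01], dtype=float32), 0.999) static (array([-0.  , -0.03], dtype=float32), 1.0) (array([ 0.01, -0.  ], dtype=float32), 1.0)
```

arm_command --rows '[{"grip": 0.1, "linear": [0, 0.2, 0.1], "rot": [0, 0, 0.1]}, {"grip": 0.1, "linear": [0, 0.4, 0.1], "rot": [0, 0, 0.2]}, {"grip": 0.1, "linear": [-0.1, 0.6, 0.1], "rot": [0, 0, 0.3]}]'

```text
clock: 28.98
position: [601.6, 62.9, 151.3]
ee_rot: [-0.308, 0.952, -0.0, 0.002]
contact_force: [4.4, 1.0, -2.7]
gripper_width: 28.9
grasp_force: 59.3
```

```bash
python3 w.py; python3 seam.py s3.npy s2.npy
```

```text
t 28.975 stand 0.0 2.0 z 151.3 F [ 4.4  1.  -2.7] w 28.9 j [ 0.37  0.41 -0.16  0.   -0.99 -1.32]
tau [ 0.036 -0.578  0.28 ] tool yaw -2.516 59.31571662425995 eff6 0.2682521380484104
2mm -> [-0.0091413   0.55981086] at [np.float64(250.40380472864334), np.float64(248.1578247265948)]
base mould (array([0.02, 0.38], dtype=float32), 0.975) static (array([ 0.01, -0.01], dtype=float32), 0.998) (array([ 0.01, -0.02], dtype=float32), 0.999)
s2.npy mould (array([-0.02,  0.02], dtype=float32), 0.999) static (array([-0.  ,  0.01], dtype=float32), 1.0) (array([0.01, 0.02], dtype=float32), 1.0)
```

Run:
```python
import numpy as np,cv2
b=cv2.cvtColor(cv2.imread("pics/l.png"),cv2.COLOR_BGR2GRAY).astype(np.float32)
full=np.zeros((384,512),np.float32);full[170:300,200:340]=cv2.resize(b,(140,130),interpolation=cv2.INTER_AREA)
S=[full]+[np.load(f"s{i}.npy").astype(np.float32) for i in(1,2,3)]
def sh(A,B,r):
    r0,r1,c0,c1=r;M=np.eye(2,3,dtype=np.float32)
    cc,M=cv2.findTransformECC(A[r0:r1,c0:c1].copy(),B[r0:r1,c0:c1].copy(),M,cv2.MOTION_TRANSLATION,(3,200,1e-7),None,3);return M[:,2].round(3).tolist()
for n,r in{"cav1":(246,266,238,258),"cav2":(264,284,253,273),"both":(246,282,240,272),"stripe+":(240,275,255,300),"jaw collar":(255,288,298,322),"static":(255,298,204,232)}.items():
    try: print(n,[sh(S[i],S[j],r) for i,j in((0,1),(0,2),(0,3),(1,2),(1,3))])
    except Exception as e: print(n,"fail")
```

```text
cav1 [[0.061000000685453415, 0.34700000286102295], [0.06199999898672104, 0.3700000047683716], [0.05400000140070915, 0.3919999897480011], [0.019999999552965164, 0.008999999612569809], [-0.019999999552965164, 0.010999999940395355]]
cav2 [[-0.1599999964237213, 0.26899999380111694], [-0.23399999737739563, 0.2720000147819519], [-0.22599999606609344, 0.2639999985694885], [-0.04899999871850014, -0.0010000000474974513], [-0.03999999910593033, -0.007000000216066837]]
both [[-0.006000000052154064, 0.3230000138282776], [-0.023000000044703484, 0.375], [-0.05999999865889549, 0.37700000405311584], [-0.014000000432133675, 0.023000000044703484], [-0.04800000041723251, 0.04800000041723251]]
stripe+ [[0.24199999868869781, 0.1809999942779541], [0.20399999618530273, 0.14900000393390656], [0.2919999957084656, 0.22200000286102295], [-0.02800000086426735, -0.017000000923871994], [0.050999999046325684, 0.06800000369548798]]
jaw collar [[0.03500000014901161, -0.03400000184774399], [0.028999999165534973, -0.04699999839067459], [0.03500000014901161, -0.017999999225139618], [-0.003000000026077032, -0.003000000026077032], [0.03099999949336052, 0.04899999871850014]]
static [[0.009999999776482582, -0.02199999988079071], [0.0020000000949949026, -0.013000000268220901], [0.010999999940395355, -0.008999999612569809], [-0.004000000189989805, -0.027000000700354576], [-0.004000000189989805, -0.014999999664723873]]
```

Images show the mould's top stopped sinking after about 2.6 rad and the torque is 0.28 N m. At 3.2 rad the seam is shut and firm, so I release and rise.

arm_command --rows '[{"grip": 0.35, "linear": [0, 0, 0], "rot": [0, 0, 0]}, {"grip": 0.5, "linear": [0, 0, 0], "rot": [0, 0, 0]}, {"grip": 0.7, "linear": [0, 0, 0], "rot": [0, 0, 0]}, {"grip": 0.8, "linear": [0, 0, 0], "rot": [0, 0, 0]}, {"grip": 0.8, "linear": [0, 0, 0], "rot": [0, 0, 0]}, {"grip": 0.8, "linear": [0, 0, -20], "rot": [0, 0, 0]}, {"grip": 0.8, "linear": [0, 0, -60], "rot": [0, 0, 0]}, {"grip": 0.8, "linear": [0, 0, -110], "rot": [0, 0, 0]}, {"grip": 0.8, "linear": [0, 0, -150], "rot": [0, 0, 0]}, {"grip": 0.8, "linear": [0, 0, -160], "rot": [0, 0, 0]}]'

```text
clock: 30.52
position: [601.5, 62.8, 315.2]
ee_rot: [-0.308, 0.951, -0.0, 0.005]
contact_force: [0.3, 0.2, 1.0]
gripper_width: 68.3
grasp_force: 0.0
```

```bash
python3 seam.py s4.npy s3.npy
python3 - <<'E'
from h import *
st(); a=shot("scene")
for q in("boss","jaw_push","jaw","mould"): print(q,[(r["pixel"],round(r["score"],2)) for r in models.tip_of(a,q)[:2]])
# jaw vs picture j (after biting)
j=cv2.cvtColor(cv2.imread("pics/j.png")[195:],cv2.COLOR_BGR2GRAY).astype(np.float32)
A=cv2.resize(j,(140,110),interpolation=cv2.INTER_AREA); B=np.load("s4.npy")[190:300,200:340].astype(np.float32)
for n,(r0,r1,c0,c1) in{"collar":(70,102,95,122),"static":(70,108,4,30),"mould":(56,92,38,70),"yellow bottle":(10,50,100,125)}.items():
    M=np.eye(2,3,dtype=np.float32);cc,M=cv2.findTransformECC(A[r0:r1,c0:c1].copy(),B[r0:r1,c0:c1].copy(),M,cv2.MOTION_TRANSLATION,(3,200,1e-6),None,3);print(n,M[:,2].round(2),round(cc,3))
E
```

```text
2mm -> [-0.0091413   0.55981086] at [np.float64(250.40380472864334), np.float64(248.1578247265948)]
base mould (array([-0.01,  0.28], dtype=float32), 0.987) static (array([ 0.02, -0.02], dtype=float32), 0.998) (array([ 0.01, -0.  ], dtype=float32), 0.999)
s3.npy mould (array([-0.06, -0.1 ], dtype=float32), 0.995) static (array([-0.  , -0.02], dtype=float32), 1.0) (array([ 0.  , -0.02], dtype=float32), 1.0)
t 30.825 stand -1.7 2.0 z 309.6 F [-0.1  1.3  1.1] w 68.3 j [ 0.37  0.31  0.09  0.   -1.35 -1.32]
boss [([272.2, 233.2], 0.84)]
jaw_push [([292.6, 255.8], 0.65)]
jaw [([308.0, 279.4], 0.73)]
mould [([126.9, 219.8], 0.93), ([350.9, 192.6], 0.8)]
collar [ 0.03 -0.03] 0.998
static [-0.01 -0.05] 0.997
mould [-0.04  0.34] 0.98
yellow bottle [0.08 0.09] 0.916
```

Evidence of full firmness is a little ambiguous, because lighting changed with the gripper's pose. I take a clean reference here, regrip centred, add a small 0.3 rad and compare from the same pose.

```bash
sed -i 's/range(6)/range(12)/' seam.py; python3 seam.py s5.npy s4.npy; python3 w.py
```

```text
2mm -> [-0.0091413   0.55981086] at [np.float64(250.40380472864334), np.float64(248.1578247265948)]
base mould (array([-0.01,  0.28], dtype=float32), 0.987) static (array([ 0.03, -0.03], dtype=float32), 0.998) (array([ 0.02, -0.03], dtype=float32), 0.999)
s4.npy mould (array([-0.,  0.], dtype=float32), 1.0) static (array([-0.  ,  0.02], dtype=float32), 1.0) (array([0.01, 0.01], dtype=float32), 1.0)
t 31.675 stand -1.0 1.9 z 311.6 F [-0.3 -0.5  1. ] w 68.2 j [ 0.37  0.3   0.09  0.   -1.35 -1.32]
tau [-0.033 -0.003  0.014] tool yaw -2.515 0.0 eff6 1.574104089741013e-05
```

arm_command --rows '[{"grip": 0.8, "linear": [-1, 0, 40], "rot": [0, 0, 0]}, {"grip": 0.8, "linear": [-1, 0, 90], "rot": [0, 0, 0]}, {"grip": 0.8, "linear": [-1, 0, 130], "rot": [0, 0, 0]}, {"grip": 0.8, "linear": [-1, 0, 152], "rot": [0, 0, 0]}, {"grip": 0.8, "linear": [-1, 0, 158], "rot": [0, 0, 0]}, {"grip": 0.5, "linear": [-1, 0, 158], "rot": [0, 0, 0]}, {"grip": 0.35, "linear": [-1, 0, 158], "rot": [0, 0, 0]}, {"grip": 0.1, "linear": [-1, 0, 158], "rot": [0, 0, 0]}, {"grip": 0.1, "linear": [-1, 0, 158], "rot": [0, 0, 0]}, {"grip": 0.1, "linear": [-1, 0, 157], "rot": [0, 0, 0]}]'

```text
clock: 32.92
position: [602.7, 63.4, 155.4]
ee_rot: [-0.308, 0.951, -0.0, 0.003]
contact_force: [2.4, -0.4, 1.4]
gripper_width: 28.7
grasp_force: 58.9
```

```bash
python3 w.py
```

```text
t 32.925 stand 1.2 2.2 z 155.4 F [ 2.4 -0.4  1.4] w 28.7 j [ 0.37  0.41 -0.15  0.   -1.   -1.32]
tau [ 0.041 -0.459  0.001] tool yaw -2.515 58.94979000091553 eff6 0.0113677405170165
```

arm_command --rows '[{"grip": 0.1, "linear": [0, 0, 0], "rot": [0, 0, 0.1]}, {"grip": 0.1, "linear": [0, 0, 0], "rot": [0, 0, 0.2]}, {"grip": 0.1, "linear": [0, 0, 0], "rot": [0, 0, 0.3]}]'

```text
clock: 33.3
position: [602.7, 63.3, 155.1]
ee_rot: [-0.162, 0.987, -0.0, 0.003]
contact_force: [1.7, -0.5, 1.8]
gripper_width: 28.8
grasp_force: 59.0
```

```bash
python3 w.py
```

```text
t 33.3 stand 1.2 2.1 z 155.1 F [ 1.7 -0.5  1.8] w 28.8 j [ 0.37  0.41 -0.15  0.   -1.   -1.62]
tau [-0.25  -0.306  0.25 ] tool yaw -2.817 58.97343099117279 eff6 0.2621516212821007
```

arm_command --rows '[{"grip": 0.35, "linear": [0, 0, 0], "rot": [0, 0, 0]}, {"grip": 0.5, "linear": [0, 0, 0], "rot": [0, 0, 0]}, {"grip": 0.7, "linear": [0, 0, 0], "rot": [0, 0, 0]}, {"grip": 0.8, "linear": [0, 0, 0], "rot": [0, 0, 0]}, {"grip": 0.8, "linear": [0, 0, 0], "rot": [0, 0, 0]}, {"grip": 0.8, "linear": [0, 0, -20], "rot": [0, 0, 0]}, {"grip": 0.8, "linear": [0, 0, -60], "rot": [0, 0, 0]}, {"grip": 0.8, "linear": [0, 0, -110], "rot": [0, 0, 0]}, {"grip": 0.8, "linear": [0, 0, -150], "rot": [0, 0, 0]}, {"grip": 0.8, "linear": [0, 0, -157], "rot": [0, 0, -0.15]}]'

```text
clock: 34.55
position: [602.5, 63.4, 315.7]
ee_rot: [-0.238, 0.971, -0.0, 0.005]
contact_force: [-0.5, 0.2, 0.3]
gripper_width: 68.2
grasp_force: 0.0
```

arm_command --rows '[{"grip": 0.8, "linear": [0, 0, 0], "rot": [0, 0, -0.15]}, {"grip": 0.8, "linear": [0, 0, 0], "rot": [0, 0, -0.15]}, {"grip": 0.8, "linear": [0, 0, 0], "rot": [0, 0, -0.15]}]'

```text
clock: 34.92
position: [601.2, 63.2, 311.3]
ee_rot: [-0.307, 0.952, -0.0, 0.001]
contact_force: [0.4, 0.1, 0.2]
gripper_width: 68.2
grasp_force: 0.0
```

```bash
python3 w.py; python3 seam.py s6.npy s5.npy
python3 - <<'E'
import numpy as np,cv2
A,B=[np.load(f).astype(np.float32) for f in("s5.npy","s6.npy")]
for n,(r0,r1,c0,c1) in{"cav1":(246,266,238,258),"cav2":(264,284,253,273),"both":(246,282,240,272),"boss":(222,246,264,282),"collar":(260,292,296,322)}.items():
    M=np.eye(2,3,dtype=np.float32);cc,M=cv2.findTransformECC(A[r0:r1,c0:c1].copy(),B[r0:r1,c0:c1].copy(),M,cv2.MOTION_TRANSLATION,(3,200,1e-7),None,3);print(n,M[:,2].round(3),round(cc,4))
E
```

```text
t 34.925 stand -0.2 2.3 z 311.3 F [0.4 0.1 0.2] w 68.2 j [ 0.37  0.31  0.09  0.   -1.35 -1.32]
tau [ 0.014 -0.017  0.004] tool yaw -2.517 0.0 eff6 -0.003183523440384306
2mm -> [-0.0091413   0.55981086] at [np.float64(250.40380472864334), np.float64(248.1578247265948)]
base mould (array([0.03, 0.42], dtype=float32), 0.97) static (array([ 0.02, -0.01], dtype=float32), 0.998) (array([ 0.02, -0.03], dtype=float32), 0.999)
s5.npy mould (array([0.05, 0.17], dtype=float32), 0.993) static (array([-0.  , -0.01], dtype=float32), 1.0) (array([-0., -0.], dtype=float32), 1.0)
cav1 [0.006 0.032] 0.9988
cav2 [-0.057  0.115] 0.9889
both [0.021 0.145] 0.9955
boss [0.013 0.102] 0.9987
collar [-0.008  0.004] 0.9997
```

```bash
python3 -c "
from h import *
plan(72.2,2,267)"
```

```text
lin [-66.4 -28.4  44.9] rot [-0.001  0.003  0.4  ] j6 -1.32
```

arm_command --rows '[{"grip": 0.5, "linear": [-16, -7, 0], "rot": [0, 0, 0.1]}, {"grip": 0.2, "linear": [-35, -15, 10], "rot": [0, 0, 0.2]}, {"grip": 0, "linear": [-52, -22, 28], "rot": [0, 0, 0.3]}, {"grip": 0, "linear": [-64, -27, 42], "rot": [0, 0, 0.4]}, {"grip": 0, "linear": [-66, -28, 46], "rot": [0, 0, 0.4]}, {"grip": 0, "linear": [-66, -28, 46], "rot": [0, 0, 0.4]}]'

```text
clock: 36.28
position: [671.3, 79.1, 265.9]
ee_rot: [-0.114, 0.994, -0.0, 0.002]
contact_force: [-1.5, -0.5, -0.0]
gripper_width: -0.0
grasp_force: 0.0
```

```bash
python3 w.py; python3 seam.py s7.npy s6.npy
cat > cmpj.py <<'E'
import numpy as np,cv2,sys
j=cv2.cvtColor(cv2.imread("pics/j.png")[195:],cv2.COLOR_BGR2GRAY).astype(np.float32)
J=np.zeros((384,512),np.float32);J[190:300,200:340]=cv2.resize(j,(140,110),interpolation=cv2.INTER_AREA)
refs={"j":J};refs.update({f:np.load(f).astype(np.float32) for f in sys.argv[2:]})
B=np.load(sys.argv[1]).astype(np.float32)
for k,A in refs.items():
  for n,(r0,r1,c0,c1) in{"cav1":(246,266,238,258),"cav2":(264,284,253,273),"both":(246,282,240,272),"boss":(230,248,266,280),"handle":(204,232,268,286),"collar":(260,292,296,322),"static":(255,298,204,232),"static2":(282,298,270,300)}.items():
    M=np.eye(2,3,dtype=np.float32);cc,M=cv2.findTransformECC(A[r0:r1,c0:c1].copy(),B[r0:r1,c0:c1].copy(),M,cv2.MOTION_TRANSLATION,(3,200,1e-7),None,3);print(k,n,M[:,2].round(3),round(cc,4))
E
python3 cmpj.py s7.npy
```

```text
t 36.275 stand 71.6 2.2 z 265.9 F [-1.5 -0.5 -0. ] w -0.0 j [ 0.36  0.45  0.2   0.   -1.32 -1.7 ]
tau [ 0.016  0.031 -0.032] tool yaw -2.914 0.0 eff6 0.003215619581169449
2mm -> [-0.0091413   0.55981086] at [np.float64(250.40380472864334), np.float64(248.1578247265948)]
base mould (array([0.02, 0.41], dtype=float32), 0.97) static (array([ 0.01, -0.01], dtype=float32), 0.998) (array([ 0.01, -0.02], dtype=float32), 0.999)
s6.npy mould (array([-0.02,  0.  ], dtype=float32), 1.0) static (array([0.01, 0.01], dtype=float32), 1.0) (array([0.  , 0.01], dtype=float32), 1.0)
j cav1 [0.015 0.415] 0.8142
j cav2 [-0.271  0.283] 0.8743
j both [-0.049  0.415] 0.9634
j boss [0.097 0.071] 0.9878
j handle [0.173 0.658] 0.9733
j collar [ 0.021 -0.032] 0.9984
j static [-0.017 -0.029] 0.9977
j static2 [ 0.026 -0.014] 0.9996
```

```bash
python3 cmpj.py s5.npy | grep -E "handle|boss|both|cav"; echo; python3 cmpj.py s7.npy s5.npy s6.npy | grep npy
python3 - <<'E'
from h import *
a=shot("scene")
for P in([602.5,63.5,165],[602.5,63.5,115]):
    print([np.subtract(proj(a,np.add(P,d)),proj(a,P)).round(3).tolist() for d in([0,0,-1],[1,0,0],[0,1,0])])
d=np.load("s7.npy")-np.load("s5.npy")
c=np.clip(128+4*d[190:300,200:340],0,255)
np.set_printoptions(linewidth=200)
print(cv2.resize(d[196:292,204:332].astype(np.float32),(32,24),interpolation=cv2.INTER_AREA).round().astype(int))
E
```

```text
j cav1 [0.035 0.369] 0.8555
j cav2 [-0.23   0.258] 0.91
j both [-0.045  0.295] 0.9793
j boss [ 0.138 -0.09 ] 0.9911
j handle [0.222 0.713] 0.9619

s5.npy cav1 [-0.     0.049] 0.9988
s5.npy cav2 [-0.065  0.09 ] 0.9886
s5.npy both [0.023 0.155] 0.9956
s5.npy boss [-0.025  0.208] 0.9967
s5.npy handle [-0.073 -0.027] 0.9956
s5.npy collar [-0.001  0.012] 0.9997
s5.npy static [ 0.004 -0.001] 0.9999
s5.npy static2 [ 0.002 -0.013] 0.9999
s6.npy cav1 [-0.004  0.01 ] 0.9999
s6.npy cav2 [-0.003 -0.013] 0.9998
s6.npy both [-0.013  0.002] 0.9999
s6.npy boss [-0.002 -0.005] 0.9998
s6.npy handle [-0.002  0.002] 0.9999
s6.npy collar [0.007 0.009] 0.9998
s6.npy static [0.008 0.007] 0.9999
s6.npy static2 [-0.005  0.01 ] 0.9999
[[-0.024, 0.323], [0.177, 0.319], [0.432, -0.111]]
[[-0.022, 0.3], [0.17, 0.319], [0.417, -0.111]]
[[  4   4   4   4   4   4   4   4   4   4   4   4   4   4   4   4   4   1   1   2   1   2 -53 -95 -61 -59 -30   3   3   2   3   3]
 [  4   4   4   4   4   4   4   4   4   4   4   4   4   4   3   3   2   2   1   2   3   4 -58 -98 -53 -50  -8   3   3   3   2   2]
 [  4   4   4   4   
[... 2162 characters left out ...]
  3   2   1   0   1   2   2   1   2   3   4]
 [  3   2   2   2   2   1   1   2   2   2   2   2   3   2   2   3   3   3   4   3   3   2   2   2   0   0   1   2   1   2   2   3]
 [  2   3   2   3   3   3   1   2   2   2   2   2   2   3   2   2   2   3   2   3   2   3   3   2   1   0   1   1   1   3   2   2]
 [  2   3   3   3   3   3   2   1   2   2   2   2   2   2   2   2   3   3   2   3   3   3   3   2   0   0   0   1   2   3   3   3]
 [  2   3   2   2   2   3   3   2   1   2   2   2   2   2   2   2   2   2   3   3   3   3   2   2   1   1   1   0   3   3   3   3]
 [  2   3   3   2   2   2   2   2   1   2   2   2   2   2   2   2   1   2   3   3   3   2   1   1   1   1   1   2   2   3   3   3]]
```

```bash
python3 -c "
from h import *
print(job.job_done())"
```

```text
the job is handed in; nothing more can be done
None
```

I closed the mould in the clamp and handed the job in at about 37 s: mould against both stop pins, jaw bound at about 20 N, handle turned about 3.5 rad. The seam looks shut and firmly held, judged from camera comparisons and about 0.25–0.28 N m of turning torque, because the clamping force could not be measured directly.

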